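Tip the V-block and lay it in its bed

ROBOT

A 7-joint arm with a two-finger parallel gripper is mounted at the origin on a cart in front of the work surface, level with it; the furniture and walls round the work are solid. World frame = base frame: x ahead of the robot, y to its left, z up, the work surface at z = 0. Lengths are in m, angles in rad, forces in N, time in s.
With the tool pointing down it reaches from about 0.425 to 0.875 m from the base axis. Payload 4.7 kg.
Tool frame: the origin (TCP) lies between the finger pads; the fingertips stand 14 mm ahead of it and the grasp point (between the pads) lies 5 mm behind it; z points along the fingers, y is the line along which they close (so a half turn about z gives the same grasp; the last joint's range is limited). The gripper opens to 87 mm and grips with 3 to 60 N. Pads are 19 mm wide; open, the fingers measure 117 mm over their backs; the gripper's body (75 mm by 190 mm) begins 51 mm behind the grasp point.
Start: joints at [0.014, 0.321, -0.07, 1.45, 0.023, 1.371, -0.057], TCP at [0.65, -0, 0.216] pointing down, gripper open.
Joint ranges: [-2.86, 2.86], [-0.3, 2.09], [-1.38, 1.24], [0.06, 2.45], [-1.56, 4.7], [0.09, 2.05], [-2.69, 2.69]. Speed limits (rad/s): [2.57, 2.57, 3.14, 3.14, 3.14, 3.14, 3.14].

INTERFACE

Orientations are given as a rotation vector (axis times angle).
In Python, from bench import ctrl gives the robot as it stands.
- The arm moves only by the tool step_arm, never from a script. Its argument "commands" is a list of rows, each an object with "travel": the shift along the tool's x, y, z in m, a list of three; "turn": the turn, a rotation vector about the tool's x, y, z in degrees, a list of three. A call has 1 to 5 rows; each row is the pose to reach, as a shift and turn from the pose commanded when the call began, along the tool's axes at that moment; what a row does not reach only later rows make up. A row lasts 1/10 s, in which the tool goes at most 50 mm and 8.59 degrees, less where a joint would pass 70% of its speed; a pose out of reach is approached as far as the arm can. A call with a gripper value outside its range is refused whole. "gripper" is the opening, from 0 (shut) to 1 (fully open), set as the call begins (left out, the last holds). The fingers move at their own pace and stop on an object; "force" is the grip in N (left out, the last holds). Time passes only in rows, so rows that repeat a pose let the fingers close. It gives the time, the measured TCP pose, the force, the opening and the grip force at its end, in the units of the state.
- ctrl.get_state(): the state, without advancing time (a new reading comes with each control period).
- ctrl.get_image(name): name is "scene" or "side" or "wrist"; returns the picture (480x640x3 uint8, red, green, blue); there is no depth.
- ctrl.camera_model(name): a dict with "fx", "fy", "cx", "cy" (pixels), "k1" (the pictures are not rectified: a ray, as slopes to the right and down, at radius r is drawn at 1 + k1 r^2 times it, then the intrinsics apply), "R" (3x3) and "t" (3): a world point X has camera coordinates R X + t; the wrist camera has in their place "T_tool_cam" (4x4, takes a point from camera to tool coordinates, whose origin is the TCP and whose axes are the flange's). Camera axes: x right, y down, z forward; pixel columns grow to the right and rows downward; lengths in m; the calibration is good to about 2 mm. A picture is of the moment at which its call begins: read the wrist's pose just before it. camera_model takes no time and is no camera call.
- ctrl.close_job(): hands the job in; it is judged then, once.
The state is a dict: "time": time; "joint_positions": joint angles; "qd": joint speeds; "joint_torque": joint torques, N m; "position": TCP position; "tool_rot": TCP orientation; "ft_force": force on the tool from outside, world axes, zero at the start; "torque": the same for the moment, N m; "grip_width": opening from 0.0 (shut) to 1.0 (fully open); "grip_force": force on a finger pad.
Only numpy, scipy, OpenCV 4.12 (cv2) and the standard library are available. Lean on these libraries where they do the work, as an engineer would, in place of code of your own. Each camera call takes 0.05 s, during which the arm holds its last target. There are 200 camera calls.

TASK

The wooden V-block stands on end in its low storage stand; get it ready in the plywood bed for marking out spindles. Lift it out of the stand, set it upright on the bare bench top and let go, then push it over high on its grooved side, its lower edge staying on the bench, so that it topples onto its plain back and lies there with the V-groove facing up. Then take it across its sides, lay it groove up between the bed's two rails and slide it fully home against the end stop, leaving the bottles, tin and tape roll where they are.

Things in the scene. Friction and masses are not known exactly. Their poses are not given: they have to be found in the camera images.
- vblock_center (a point): centre of the V-block, a pale wooden block 150 mm long (z, up while it stands) with a 46 (x) x 60 mm (y) section and a cork-faced V-groove, 32 wide and 16 deep, along the middle of its x = -23 mm face, between flat 14 mm lands. x = +23 mm is its plain back; the plain sides to grasp are y = +-30 mm. Groove up: x points down, centre 23 mm above the support (75 mm when standing)
- vblock: the V-block itself, loose, 0.22 to 0.45 kg; origin at the centre of its 46 x 60 mm foot end, 75 mm from the centre along -z; same axes. It starts standing loosely in the stand. Standing free it falls by itself once tilted past about 17 degrees. In the bed it may point either way round
- vblock_heel (a point): middle of the V-block's lower back edge (x = +23 mm, z = -75 mm from its centre): the edge over which it must tip, on the bench
- stand: storage stand, dark wood, fixed: base 104 x 118 x 12 mm with a socket of four walls rising 36 mm above the bench (80 x 94 mm outside, 56 x 70 inside). Origin at its underside's centre; axes as the block in it. Stand and bed are one left, one right; the lane midway between them is bare, at least 0.17 m wide, from 0.43 to 0.67 m ahead of the robot
- bed: plywood bed with darker rails and stop, fixed: board 200 (x) x 104 (y) x 12 mm; origin at its underside's centre, x towards the end stop (far from the robot). Two rails along x, inner faces at y = +-33 mm, 16 mm wide, tops 22 mm above the bench. Stop: inner face at x = +80 mm, top 39 mm above the bench. With the block home its centre is at x = +5 mm, 35 mm above the bench
- sealer: bystander, not to be disturbed: yellow bottle with a black cap, 62 mm dia x 144 tall mm, origin at the centre of its underside
- friction_polish: bystander, not to be disturbed: white bottle with a black cap, 56 mm dia x 130 tall mm, origin at the centre of its underside
- wax_tin: bystander, not to be disturbed: red-lidded flat round tin, 78 mm dia x 31 tall mm, origin at the centre of its underside
- masking_tape: bystander, not to be disturbed: roll of tape lying flat, 102 mm dia x 25 tall mm, origin at the centre of its underside
- ca_glue: bystander, not to be disturbed: slim white bottle with a red cap, 32 mm dia x 91 tall mm, origin at the centre of its underside

How it is judged:
On the way, in this order (a step that is already met when the one before it is completed fails the run):
1. the V-block stands upright on the bench, out of the stand, and is let go (angle between vblock's own z axis and vertical below 0.1 rad and height (world z) of vblock between -0.004 and 0.006 m and horizontal distance between vblock and stand above 0.08 m and contact force between the fingers and vblock below 0.3 N and linear speed of vblock below 0.03 m/s), for 0.2 s.
2. it lies on its plain back on the bench, groove up, let go (angle between vblock's own x axis and vertical above 3 rad and height (world z) of vblock_center below 0.029 m and contact force between the fingers and vblock below 0.3 N and linear speed of vblock below 0.03 m/s), for 0.2 s.
At the end, for the whole second after the job is handed in: The V-block lies flat on the bed's board between the rails, groove up (within 4.5 degrees), along the bed, its end within 4.5 mm of the stop, released and at rest; every bystander within 50 mm of where it stood (angle between vblock's own x axis and vertical above 3.06 rad and angle between the z axis of vblock and the x axis of bed, either way round below 0.08 rad and x of vblock_center in the frame of bed between 0.0005 and 0.008 m and y of vblock_center in the frame of bed between -0.005 and 0.005 m and height (world z) of vblock_center between 0.031 and 0.0385 m and contact force between the fingers and vblock below 0.3 N and linear speed of vblock below 0.03 m/s and distance of each of sealer, friction_polish, wax_tin, masking_tape, ca_glue from where it was at the start of the episode below 0.05 m); the robot touches nothing.
It fails at once if the V-block is turned over in the air instead of tipped over its lower back edge on the bench (angle between vblock's own z axis and vertical between 0.5 and 1.1 rad and height (world z) of vblock_heel above 0.02 m).
It fails at once if a bystander is displaced by more than 50 mm (distance of any of sealer, friction_polish, wax_tin, masking_tape, ca_glue from where it was at the start of the episode above 0.05 m).
It also fails if it takes over 69 s, if anything falls off the work surface, if the arm or the gripper's body presses on something with over 40 N, if the wrist force passes 120 N, or if a joint passes its speed limit or range.

## Working session

There is one attempt and no reset: what is moved stays moved. The work goes in short steps, Python scripts to look and compute and a tool call to move; the robot and the scene stay as the last step left them, time stands still between calls to the robot, and variables do not carry over. Pictures are saved under pics/ and viewed, at most 10 in all, crops included, and the job is handed in when it is done.

Besides the shell and the picture viewer there is one more tool, called by a JSON object that holds its "op" and its "data", one argument or row to a line. step_arm: Moves the arm, as the interface text tells. Its arguments: {"type":"object","properties":{"commands":{"type":"array"},"gripper":{"type":"number"},"force":{"type":"number"}},"required":["commands"]}

```bash
mkdir -p pics; cat > h.py <<'E'
import numpy as np, cv2
from scipy.spatial.transform import Rotation as Ro
from bench import ctrl
def save(name,fn):
    im=np.asarray(ctrl.get_image(name)); cv2.imwrite('pics/'+fn,im[:,:,::-1]); return im
def ray(name,uv,st=None):
    m=ctrl.camera_model(name)
    d=np.array([(uv[0]-m['cx'])/m['fx'],(uv[1]-m['cy'])/m['fy']])
    s=d.copy()
    for _ in range(20): s=d/(1+m['k1']*(s@s))
    v=np.array([s[0],s[1],1.])
    if 'R' in m:
        R=np.array(m['R']);t=np.array(m['t']); return -R.T@t, R.T@v
    st=st or ctrl.get_state(); T=np.array(m['T_tool_cam']); Rt=Ro.from_rotvec(st['tool_rot']).as_matrix()
    return Rt@T[:3,3]+np.array(st['position']), Rt@T[:3,:3]@v
def onz(name,uv,z,st=None):
    o,d=ray(name,uv,st); return o+d*(z-o[2])/d[2]
E
python3 - <<'E'
from h import *
st=ctrl.get_state(); print(st)
a=save('scene','s0.png');b=save('side','d0.png');w=save('wrist','w0.png')
cv2.imwrite('pics/sd0.png',cv2.resize(np.vstack([a,b])[:,:,::-1],(400,600)))
for n in('scene','side'): print(n, ray(n,(320,240)))
E
```

```text
{'time': 0.0, 'joint_positions': array([ 0.01413668,  0.3218091 , -0.07009681,  1.45166023,  0.02261916,
        1.37078173, -0.05687369]), 'qd': array([-3.86749761e-05,  3.76890644e-04, -2.07436812e-04,  1.62946543e-03,
       -5.37095422e-04, -1.42067063e-03,  1.40447046e-03]), 'joint_torque': array([-2.58547143e-04, -4.91284704e+01, -4.03903294e-01, -3.12526345e+01,
       -6.40594075e-02,  4.37659642e-02,  1.61017233e-04]), 'position': array([ 6.49446003e-01, -7.35532936e-05,  2.14878056e-01]), 'tool_rot': array([-2.22052397e+00, -2.22060206e+00,  2.19809342e-03]), 'ft_force': array([ 0.86049607,  0.55458119, -0.30793052]), 'torque': array([-0.00366818, -0.01043741,  0.00563103]), 'grip_force': 0.0, 'grip_width': 0.998943171842815}
scene (array([-0.24649213, -1.05915572,  0.69080027]), array([ 0.52750907,  0.72887293, -0.43645216]))
side (array([0.01551276, 0.91702057, 0.6162578 ]), array([ 0.40212159, -0.80470413, -0.43708183]))
```

View pics/s0.png

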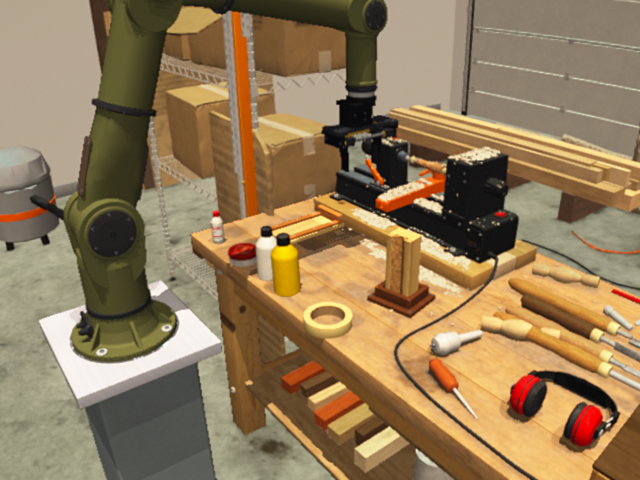

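View pics/d0.png

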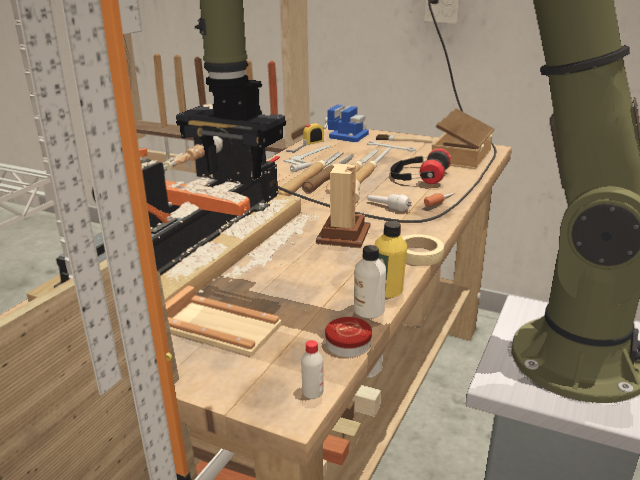

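View pics/w0.png

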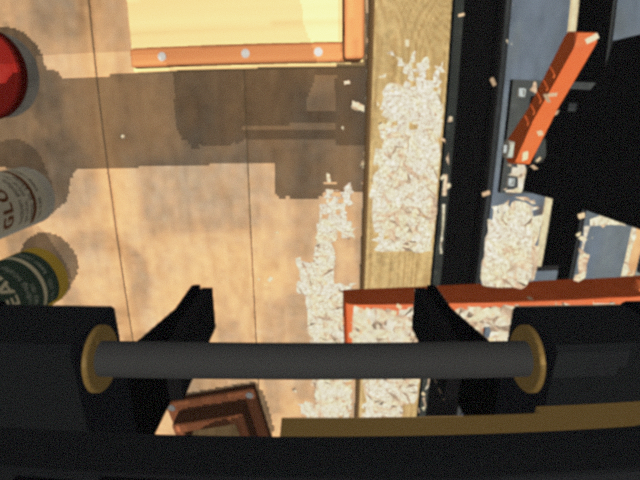

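```bash
python3 - <<'E'
from h import *
a=cv2.imread('pics/s0.png')[215:325,355:445];b=cv2.imread('pics/d0.png')[155:255,305:380];c=cv2.imread('pics/d0.png')[275:365,155:290]
R=lambda i,w,h:cv2.resize(i,(w,h),interpolation=cv2.INTER_CUBIC)
cv2.imwrite('pics/crop0.png',np.hstack([R(a,400,489),R(b,367,489)]))
for n,u in [('scene',(217,240)),('scene',(243,260)),('scene',(267,275)),('scene',(287,291)),('scene',(328,320)),('side',(314,392)),('side',(348,348)),('side',(369,313)),('side',(392,294)),('side',(422,250))]: print(n,u,onz(n,u,0).round(3))
for u in [(168,408),(255,385),(190,465)]: print('stand',onz('wrist',u,.036).round(3))
for u in [(132,65),(345,60),(363,60),(345,0)]: print('bed',onz('wrist',u,.022).round(3))
E
```

```text
scene (217, 240) [0.364 0.273 0.   ]
scene (243, 260) [0.362 0.123 0.   ]
scene (267, 275) [0.37  0.017 0.   ]
scene (287, 291) [ 0.366 -0.077  0.   ]
scene (328, 320) [ 0.369 -0.232  0.   ]
side (314, 392) [0.359 0.259 0.   ]
side (348, 348) [0.358 0.134 0.   ]
side (369, 313) [0.367 0.019 0.   ]
side (392, 294) [ 0.352 -0.062  0.   ]
side (422, 250) [ 0.357 -0.265  0.   ]
stand [ 0.499 -0.21   0.036]
stand [ 0.591 -0.18   0.036]
stand [ 0.514 -0.288  0.036]
bed [0.498 0.121 0.022]
bed [0.676 0.123 0.022]
bed [0.69  0.123 0.022]
bed [0.675 0.169 0.022]
```

View pics/crop0.png

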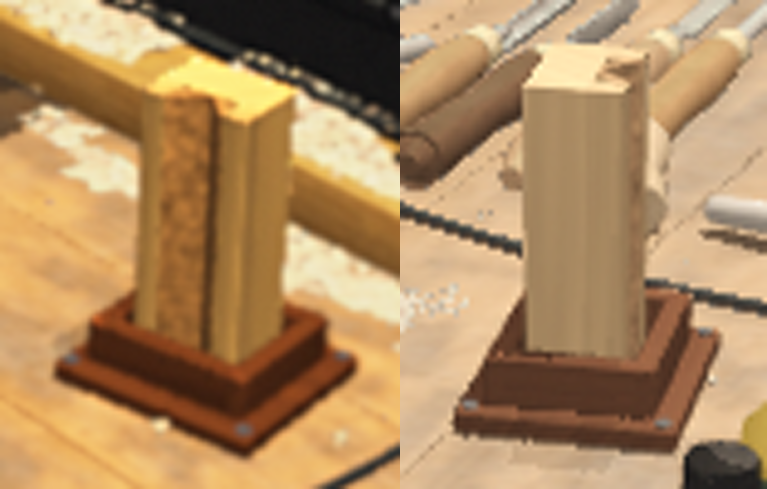

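{"op": "step_arm", "data": {
  "commands": [
    {"travel": [-0.03, -0.01, -0.016], "turn": [0, 0, -8.5]},
    {"travel": [-0.06, -0.02, -0.032], "turn": [0, 0, -17]},
    {"travel": [-0.09, -0.03, -0.048], "turn": [0, 0, -25.5]},
    {"travel": [-0.12, -0.04, -0.064], "turn": [0, 0, -34]},
    {"travel": [-0.15, -0.05, -0.08], "turn": [0, 0, -42.5]}
  ]
}}

```text
time: 0.65
position: [0.5993, -0.1511, 0.2963]
tool_rot: [-1.256, -2.879, 0.0]
ft_force: [1.3, 0.5, 1.7]
grip_width: 1.0
grip_force: 0.0
```

{"op": "step_arm", "data": {
  "commands": [
    {"travel": [0, 0, -0.01], "turn": [0, 0, -8.5]},
    {"travel": [0, 0, -0.02], "turn": [0, 0, -17]},
    {"travel": [0, 0, -0.03], "turn": [0, 0, -25.5]},
    {"travel": [0, 0, -0.04], "turn": [0, 0, -34]},
    {"travel": [0, 0, -0.05], "turn": [0, 0, -42.5]}
  ]
}}

```text
time: 1.15
position: [0.5998, -0.15, 0.346]
tool_rot: [-0.127, -3.138, -0.0]
ft_force: [0.5, 0.1, 0.7]
grip_width: 0.998
grip_force: 0.0
```

{"op": "step_arm", "data": {
  "commands": [
    {"travel": [0, 0, 0], "turn": [0, 0, -8.5]},
    {"travel": [0, 0, 0], "turn": [0, 0, -17]},
    {"travel": [0, 0, 0], "turn": [0, 0, -23]},
    {"travel": [0, 0, 0], "turn": [0, 0, -23]}
  ]
}}

```text
time: 1.55
position: [0.5998, -0.15, 0.3456]
tool_rot: [0.492, -3.102, -0.0]
ft_force: [0.2, 0.8, -0.2]
grip_width: 1.002
grip_force: 0.0
```

```bash
python3 - <<'E'
from h import *
st=ctrl.get_state(); print(st['position'],Ro.from_rotvec(st['tool_rot']).as_matrix().round(3),st['joint_positions'].round(2))
print(ctrl.camera_model('wrist'))
save('wrist','w1.png')
E
```

```text
[ 0.59984829 -0.15001454  0.34555476] [[-0.951 -0.309 -0.001]
 [-0.309  0.951  0.   ]
 [ 0.001  0.    -1.   ]] [ 0.35  0.23 -0.18  1.31  0.04  1.6   2.06]
{'fx': 411.2212275694766, 'fy': 411.2212275694766, 'cx': 313.1555261311742, 'cy': 239.55042878163178, 'k1': -0.07509455877379087, 'T_tool_cam': array([[ 6.53684503e-04, -9.55799644e-01, -2.94018049e-01,
         8.11140691e-02],
       [ 9.99999469e-01,  8.58969437e-04, -5.69075698e-04,
        -6.36308813e-04],
       [ 7.96474867e-04, -2.94017521e-01,  9.55799698e-01,
        -1.67810884e-01],
       [ 0.00000000e+00,  0.00000000e+00,  0.00000000e+00,
         1.00000000e+00]])}
```

View pics/w1.png

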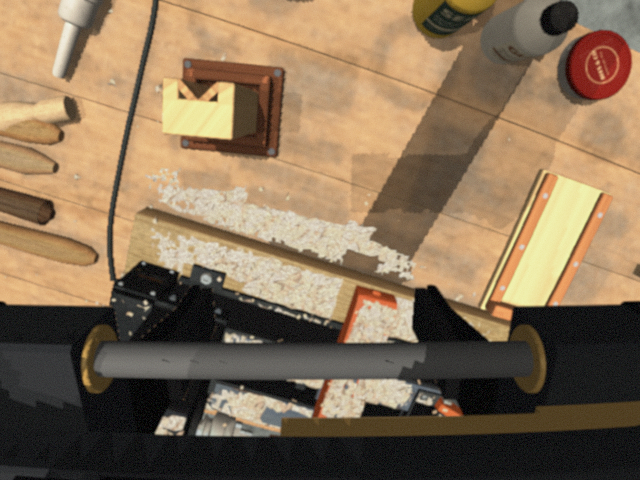

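```bash
python3 - <<'E'
from h import *
st=ctrl.get_state()
def P(us,z): return np.array([onz('wrist',u,z,st)[:2] for u in us])
p=P([(164,80),(235,84),(233,139),(163,134)],.162); print(p.round(4),p.mean(0))
p=P([(188,58),(284,68),(278,157),(180,148)],.012); print('stand',p.round(4),p.mean(0))
p=P([(545,170),(612,195),(490,306)],.022); print('bed',p.round(4))
E
```

```text
[[ 0.5336 -0.3001]
 [ 0.5196 -0.2434]
 [ 0.5625 -0.2335]
 [ 0.5762 -0.2912]] [ 0.54797278 -0.26705479]
stand [[ 0.5065 -0.3319]
 [ 0.4843 -0.2234]
 [ 0.5835 -0.2008]
 [ 0.6089 -0.317 ]] [ 0.54581197 -0.26825529]
bed [[0.4952 0.1125]
 [0.4944 0.2119]
 [0.6824 0.1244]]
```

{"op": "step_arm", "data": {
  "commands": [
    {"travel": [0.03, -0.033, 0.03], "turn": [0, 0, 2]},
    {"travel": [0.06, -0.065, 0.06], "turn": [0, 0, 5]},
    {"travel": [0.0855, -0.095, 0.09], "turn": [0, 0, 5]},
    {"travel": [0.0855, -0.095, 0.13], "turn": [0, 0, 5]},
    {"travel": [0.0855, -0.095, 0.13], "turn": [0, 0, 5]}
  ]
}}

```text
time: 2.1
position: [0.5431, -0.2674, 0.2093]
tool_rot: [0.345, -3.112, -0.009]
ft_force: [-0.4, 1.8, -1.5]
grip_width: 1.0
grip_force: 0.0
```

```bash
python3 - <<'E'
from h import *
st=ctrl.get_state(); print(st['position'],Ro.from_rotvec(st['tool_rot']).as_matrix().round(3))
save('wrist','w2.png')
E
```

```text
[ 0.54307874 -0.26739045  0.20931667] [[-0.976 -0.219 -0.011]
 [-0.219  0.976  0.005]
 [ 0.01   0.007 -1.   ]]
```

View pics/w2.png

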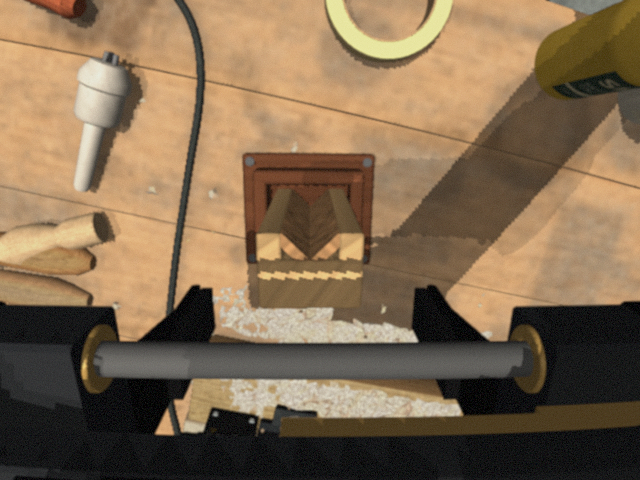

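{"op": "step_arm", "data": {
  "commands": [
    {"travel": [0, 0, 0.035]},
    {"travel": [0, 0, 0.075]},
    {"travel": [0, 0, 0.075]},
    {"travel": [0, 0, 0.075]}
  ],
  "force": 25
}}

```text
$.commands[0]: bad value
```

{"op": "step_arm", "data": {
  "commands": [
    {"travel": [0, 0, 0]},
    {"travel": [0, 0, 0]},
    {"travel": [0, 0, 0]},
    {"travel": [0, 0, 0]},
    {"travel": [0, 0, 0]}
  ],
  "gripper": 0.5,
  "force": 25
}}

```text
$.commands[0]: bad value
```

Turn is mandatory in each row.

{"op": "step_arm", "data": {
  "commands": [
    {"travel": [0, 0, 0.035], "turn": [0, 0, 0]},
    {"travel": [0, 0, 0.075], "turn": [0, 0, 0]},
    {"travel": [0, 0, 0.075], "turn": [0, 0, 0]},
    {"travel": [0, 0, 0.075], "turn": [0, 0, 0]}
  ],
  "force": 25
}}

```text
time: 2.55
position: [0.5498, -0.2658, 0.1433]
tool_rot: [-0.358, 3.119, -0.001]
ft_force: [0.4, 0.0, 0.0]
grip_width: 1.001
grip_force: 0.0
```

{"op": "step_arm", "data": {
  "commands": [
    {"travel": [0, 0, 0], "turn": [0, 0, 0]},
    {"travel": [0, 0, 0], "turn": [0, 0, 0]},
    {"travel": [0, 0, 0], "turn": [0, 0, 0]},
    {"travel": [0, 0, 0], "turn": [0, 0, 0]},
    {"travel": [0, 0, 0], "turn": [0, 0, 0]}
  ],
  "gripper": 0.5,
  "force": 25
}}

```text
time: 3.05
position: [0.5485, -0.2672, 0.1418]
tool_rot: [-0.355, 3.12, -0.001]
ft_force: [-0.1, -0.6, 2.8]
grip_width: 0.683
grip_force: 25.0
```

{"op": "step_arm", "data": {
  "commands": [
    {"travel": [0, 0, -0.02], "turn": [0, 0, 0]},
    {"travel": [0, 0, -0.05], "turn": [0, 0, 0]},
    {"travel": [0, 0, -0.07], "turn": [0, 0, 0]},
    {"travel": [0, 0, -0.07], "turn": [0, 0, 0]}
  ]
}}

```text
time: 3.45
position: [0.5494, -0.2674, 0.2134]
tool_rot: [-0.355, 3.118, -0.004]
ft_force: [-0.1, -0.2, -4.4]
grip_width: 0.69
grip_force: 25.0
```

{"op": "step_arm", "data": {
  "commands": [
    {"travel": [0.001, 0.03, 0], "turn": [0, 0, 2]},
    {"travel": [0.003, 0.075, 0], "turn": [0, 0, 5]},
    {"travel": [0.004, 0.12, 0], "turn": [0, 0, 8]},
    {"travel": [0.005, 0.165, 0], "turn": [0, 0, 11]},
    {"travel": [0.0055, 0.205, 0], "turn": [0, 0, 13]}
  ]
}}

```text
time: 3.95
position: [0.4945, -0.0658, 0.2086]
tool_rot: [-0.002, -3.138, -0.001]
ft_force: [0.5, 1.5, -3.3]
grip_width: 0.686
grip_force: 25.0
```

{"op": "step_arm", "data": {
  "commands": [
    {"travel": [0.005, 0.022, 0.0], "turn": [0, 0, 0]},
    {"travel": [0.005, 0.022, 0.02], "turn": [0, 0, 0]},
    {"travel": [0.005, 0.022, 0.045], "turn": [0, 0, 0]},
    {"travel": [0.005, 0.022, 0.065], "turn": [0, 0, 0]},
    {"travel": [0.005, 0.022, 0.065], "turn": [0, 0, 0]}
  ]
}}

```text
time: 4.45
position: [0.4875, -0.046, 0.1411]
tool_rot: [0.0, -3.132, -0.002]
ft_force: [0.8, -0.4, -4.7]
grip_width: 0.687
grip_force: 25.0
```

```bash
python3 - <<'E'
from h import *
st=ctrl.get_state(); print(st['position'],Ro.from_rotvec(st['tool_rot']).as_matrix().round(3),st['ft_force'],st['grip_width'])
a=save('scene','s3.png');b=save('side','d3.png')
R=lambda i:cv2.resize(i[:,:,::-1],(400,420),interpolation=cv2.INTER_CUBIC)
cv2.imwrite('pics/c3.png',np.hstack([R(a[150:318,280:440]),R(b[150:318,270:430])]))
E
```

```text
[ 0.48746894 -0.04598044  0.14105443] [[-1.    -0.    -0.01 ]
 [-0.     1.     0.001]
 [ 0.01   0.001 -1.   ]] [ 0.76371794 -0.4493128  -4.66785248] 0.6873827161491736
```

View pics/c3.png

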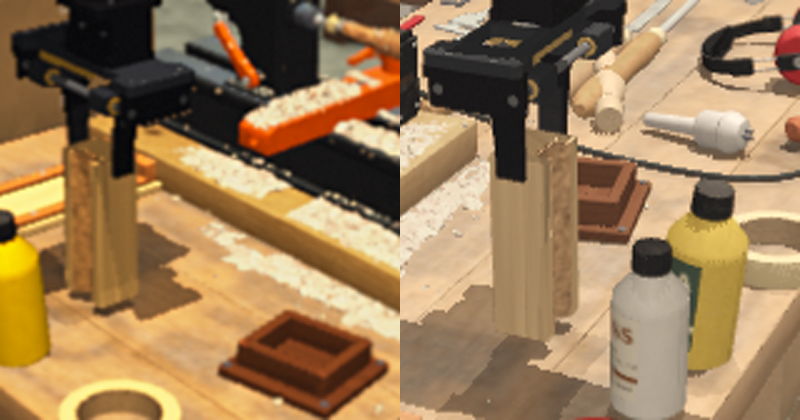

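{"op": "step_arm", "data": {
  "commands": [
    {"travel": [0, 0, 0.004], "turn": [0, 0, 0]},
    {"travel": [0, 0, 0.007], "turn": [0, 0, 0]},
    {"travel": [0, 0, 0.009], "turn": [0, 0, 0]},
    {"travel": [0, 0, 0.009], "turn": [0, 0, 0]}
  ]
}}

```text
time: 4.95
position: [0.4915, -0.0463, 0.1369]
tool_rot: [0.0, 3.142, -0.0]
ft_force: [-0.0, 0.1, -4.4]
grip_width: 0.686
grip_force: 25.0
```

{"op": "step_arm", "data": {
  "commands": [
    {"travel": [0, 0, 0.001], "turn": [0, 0, 0]},
    {"travel": [0, 0, 0.002], "turn": [0, 0, 0]},
    {"travel": [0, 0, 0.002], "turn": [0, 0, 0]}
  ]
}}

```text
time: 5.25
position: [0.4915, -0.0463, 0.1349]
tool_rot: [0.0, -3.141, 0.0]
ft_force: [-0.4, 0.6, -4.2]
grip_width: 0.685
grip_force: 25.0
```

{"op": "step_arm", "data": {
  "commands": [
    {"travel": [0, 0, 0.001], "turn": [0, 0, 0]},
    {"travel": [0, 0, 0.002], "turn": [0, 0, 0]},
    {"travel": [0, 0, 0.002], "turn": [0, 0, 0]}
  ]
}}

```text
time: 5.55
position: [0.4915, -0.0463, 0.1328]
tool_rot: [0.0, -3.141, 0.0]
ft_force: [-0.1, 0.2, -4.6]
grip_width: 0.686
grip_force: 25.0
```

{"op": "step_arm", "data": {
  "commands": [
    {"travel": [0, 0, 0.001], "turn": [0, 0, 0]},
    {"travel": [0, 0, 0.002], "turn": [0, 0, 0]},
    {"travel": [0, 0, 0.002], "turn": [0, 0, 0]}
  ]
}}

```text
time: 5.85
position: [0.4914, -0.0463, 0.1308]
tool_rot: [0.0, -3.141, 0.0]
ft_force: [-0.2, -0.8, -4.7]
grip_width: 0.686
grip_force: 25.0
```

{"op": "step_arm", "data": {
  "commands": [
    {"travel": [0, 0, 0.0005], "turn": [0, 0, 0]},
    {"travel": [0, 0, 0.001], "turn": [0, 0, 0]},
    {"travel": [0, 0, 0.001], "turn": [0, 0, 0]}
  ]
}}

```text
time: 6.15
position: [0.4916, -0.0463, 0.1299]
tool_rot: [-0.0, -3.142, 0.0]
ft_force: [0.7, -0.3, -4.2]
grip_width: 0.687
grip_force: 25.0
```

{"op": "step_arm", "data": {
  "commands": [
    {"travel": [0, 0, 0.0005], "turn": [0, 0, 0]},
    {"travel": [0, 0, 0.001], "turn": [0, 0, 0]},
    {"travel": [0, 0, 0.001], "turn": [0, 0, 0]}
  ]
}}

```text
time: 6.45
position: [0.492, -0.0463, 0.1298]
tool_rot: [-0.0, 3.141, -0.0]
ft_force: [-1.6, 0.3, 1.2]
grip_width: 0.686
grip_force: 25.0
```

{"op": "step_arm", "data": {
  "commands": [
    {"travel": [0, 0, 0], "turn": [0, 0, 0]},
    {"travel": [0, 0, 0], "turn": [0, 0, 0]},
    {"travel": [0, 0, 0], "turn": [0, 0, 0]},
    {"travel": [0, 0, 0], "turn": [0, 0, 0]},
    {"travel": [0, 0, 0], "turn": [0, 0, 0]}
  ],
  "gripper": 0.95
}}

```text
time: 6.95
position: [0.4917, -0.0463, 0.129]
tool_rot: [-0.0, 3.141, -0.0]
ft_force: [0.7, -0.2, -0.4]
grip_width: 0.939
grip_force: 0.0
```

{"op": "step_arm", "data": {
  "commands": [
    {"travel": [0, 0, -0.02], "turn": [0, 0, 0]},
    {"travel": [0, 0, -0.06], "turn": [0, 0, 0]},
    {"travel": [0, 0, -0.08], "turn": [0, 0, 0]},
    {"travel": [0, 0, -0.08], "turn": [0, 0, 0]}
  ]
}}

```text
time: 7.35
position: [0.4938, -0.0464, 0.2125]
tool_rot: [0.0, 3.135, -0.001]
ft_force: [0.7, 0.7, 0.2]
grip_width: 0.952
grip_force: 0.0
```

{"op": "step_arm", "data": {
  "commands": [
    {"travel": [0.015, 0, 0], "turn": [0, 0, 0]},
    {"travel": [0.035, 0, 0], "turn": [0, 0, 0]},
    {"travel": [0.05, 0, 0], "turn": [0, 0, 0]},
    {"travel": [0.053, 0, 0], "turn": [0, 0, 0]},
    {"travel": [0.053, 0, 0], "turn": [0, 0, 0]}
  ],
  "gripper": 0.36
}}

```text
time: 7.85
position: [0.4384, -0.0463, 0.2085]
tool_rot: [-0.0, -3.141, 0.0]
ft_force: [-0.2, -0.5, -0.5]
grip_width: 0.581
grip_force: 0.0
```

```bash
python3 - <<'E'
from h import *
st=ctrl.get_state(); print(st['position'],Ro.from_rotvec(st['tool_rot']).as_matrix().round(3),st['ft_force'],st['grip_width'])
a=save('side','d4.png');b=save('wrist','w4.png')
cv2.imwrite('pics/c4.png',np.hstack([cv2.resize(a[150:318,270:430][:,:,::-1],(400,420)),cv2.resize(b[:,:,::-1],(400,420))]))
E
```

```text
[ 0.43838123 -0.04634833  0.20852003] [[-1.  0. -0.]
 [ 0.  1. -0.]
 [ 0. -0. -1.]] [-0.20922475 -0.52183016 -0.49770348] 0.5809366807916139
```

View pics/c4.png

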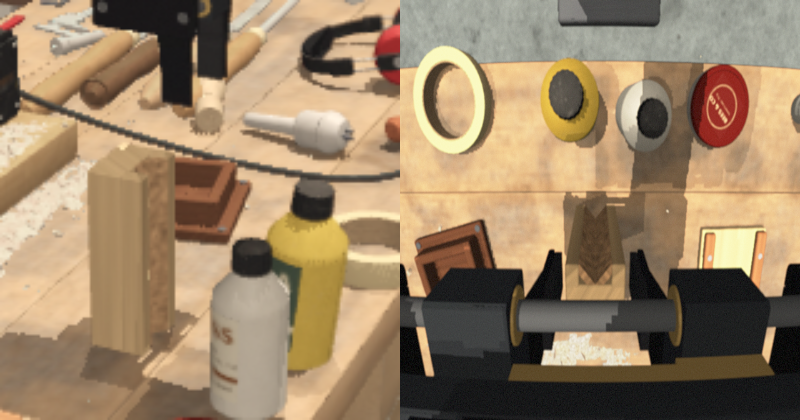

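{"op": "step_arm", "data": {
  "commands": [
    {"travel": [0, 0, 0.03], "turn": [0, 0, 0]},
    {"travel": [0, 0, 0.06], "turn": [0, 0, 0]},
    {"travel": [0, 0, 0.075], "turn": [0, 0, 0]},
    {"travel": [0, 0, 0.075], "turn": [0, 0, 0]}
  ]
}}

```text
time: 8.35
position: [0.4372, -0.046, 0.1315]
tool_rot: [0.001, -3.137, -0.002]
ft_force: [0.1, 0.4, -0.1]
grip_width: 0.366
grip_force: 0.0
```

{"op": "step_arm", "data": {
  "commands": [
    {"travel": [-0.006, 0, 0], "turn": [0, 0, 0]},
    {"travel": [-0.012, 0, 0], "turn": [0, 0, 0]},
    {"travel": [-0.018, 0, 0], "turn": [0, 0, 0]},
    {"travel": [-0.024, 0, 0], "turn": [0, 0, 0]},
    {"travel": [-0.03, 0, 0], "turn": [0, 0, 0]}
  ]
}}

```text
time: 8.85
position: [0.4695, -0.0463, 0.1344]
tool_rot: [-0.0, 3.141, -0.0]
ft_force: [-0.6, 0.1, 0.5]
grip_width: 0.358
grip_force: 0.3
```

{"op": "step_arm", "data": {
  "commands": [
    {"travel": [-0.008, 0, 0], "turn": [0, 0, 0]},
    {"travel": [-0.016, 0, 0], "turn": [0, 0, 0]},
    {"travel": [-0.024, 0, 0], "turn": [0, 0, 0]},
    {"travel": [-0.032, 0, 0], "turn": [0, 0, 0]},
    {"travel": [-0.04, 0, 0], "turn": [0, 0, 0]}
  ]
}}

```text
time: 9.35
position: [0.5094, -0.0463, 0.1339]
tool_rot: [-0.0, 3.141, -0.0]
ft_force: [-0.7, -0.4, 1.1]
grip_width: 0.363
grip_force: 0.0
```

```bash
python3 - <<'E'
from h import *
st=ctrl.get_state(); print(st['position'],st['ft_force'],st['grip_width'])
a=save('side','d5.png');b=save('scene','s5.png')
cv2.imwrite('pics/c5.png',np.hstack([cv2.resize(a[150:318,230:430][:,:,::-1],(400,336)),cv2.resize(b[150:318,270:470][:,:,::-1],(400,336))]))
E
```

```text
[ 0.50935351 -0.04627161  0.13390586] [-0.71765177 -0.3691893   1.06222944] 0.36310377164101415
```

View pics/c5.png

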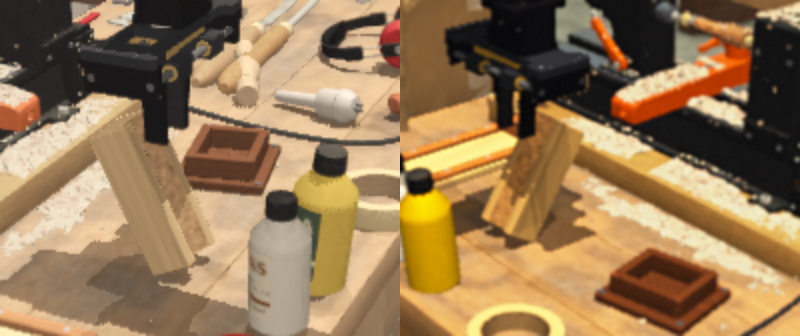

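{"op": "step_arm", "data": {
  "commands": [
    {"travel": [-0.005, 0, 0], "turn": [0, 0, 0]},
    {"travel": [0, 0, 0], "turn": [0, 0, 0]},
    {"travel": [0.01, 0, 0], "turn": [0, 0, 0]},
    {"travel": [0.01, 0, -0.04], "turn": [0, 0, 0]},
    {"travel": [0.01, 0, -0.08], "turn": [0, 0, 0]}
  ]
}}

```text
time: 9.95
position: [0.4961, -0.0463, 0.2137]
tool_rot: [-0.0, -3.138, -0.0]
ft_force: [1.1, -0.8, -0.4]
grip_width: 0.359
grip_force: 0.0
```

{"op": "step_arm", "data": {
  "commands": [
    {"travel": [-0.02, 0, -0.03], "turn": [0, 0, 0]},
    {"travel": [-0.04, 0, -0.06], "turn": [0, 0, 0]},
    {"travel": [-0.06, 0, -0.1], "turn": [0, 0, 0]},
    {"travel": [-0.06, 0, -0.1], "turn": [0, 0, 0]},
    {"travel": [-0.06, 0, -0.1], "turn": [0, 0, 0]}
  ],
  "gripper": 1
}}

```text
time: 10.45
position: [0.5583, -0.0462, 0.3146]
tool_rot: [-0.0, 3.14, -0.0]
ft_force: [0.6, 0.6, -0.9]
grip_width: 0.729
grip_force: 0.0
```

```bash
python3 - <<'E'
from h import *
st=ctrl.get_state(); print(st['position'],Ro.from_rotvec(st['tool_rot']).as_matrix().round(3))
b=save('wrist','w6.png')
E
```

```text
[ 0.55829827 -0.04620469  0.31460973] [[-1.    -0.     0.001]
 [-0.     1.    -0.   ]
 [-0.001 -0.    -1.   ]]
```

View pics/w6.png

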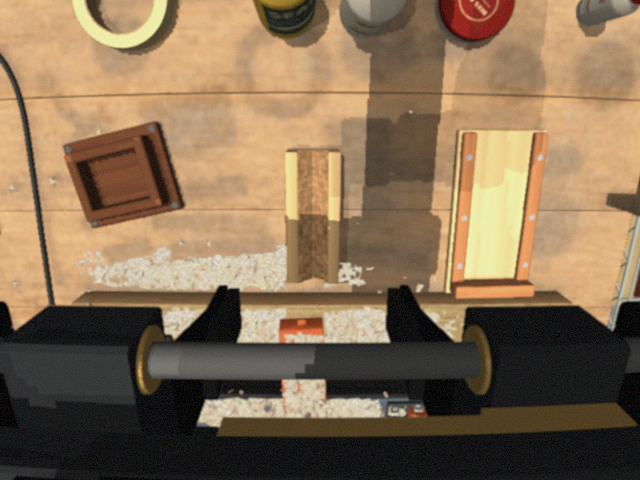

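```bash
python3 - <<'E'
from h import *
st=ctrl.get_state()
def P(us,z): return np.array([onz('wrist',u,z,st)[:2] for u in us])
p=P([(285,150),(341,151),(340,283),(287,283)],.046); print(p.round(4),p.mean(0))
im=cv2.imread('pics/w6.png'); hsv=cv2.cvtColor(im,cv2.COLOR_BGR2HSV)
m=cv2.inRange(hsv,(3,110,90),(13,255,255)); m[:125]=0;m[300:]=0;m[:,:440]=0;m[:,560:]=0
# rails: per-row runs
L=[];R=[]
for r in range(140,278,4):
    c=np.flatnonzero(m[r]); 
    if len(c)<6: continue
    k=np.argmax(np.diff(c)); L.append((c[0],c[k],r)); R.append((c[k+1],c[-1],r))
L=np.array(L);R=np.array(R); print(L[::6],R[::6])
li=P(L[:,[1,2]]+[.5,0],.022); ri=P(R[:,[0,2]]-[.5,0],.022)
lo=P(L[:,[0,2]],.022); ro=P(R[:,[1,2]],.022)
for q in(li,ri,lo,ro): f=np.polyfit(q[:,0],q[:,1],1); print('yaw',np.degrees(np.arctan(f[0])),'y at .595',np.polyval(f,.595))
for c in (480,500,515):
    rr=np.flatnonzero(m[255:300,c])+255; print(c,rr[0],rr[-1],onz('wrist',(c,rr[0]),.039,st).round(4),onz('wrist',(c,rr[0]),.012,st).round(4))
E
```

```text
[[ 0.5126 -0.0766]
 [ 0.5136 -0.0183]
 [ 0.6622 -0.0164]
 [ 0.6623 -0.0772]] [ 0.58768337 -0.04711401]
[[463 475 140]
 [461 473 164]
 [459 470 188]
 [457 468 212]
 [455 466 236]
 [453 464 260]] [[534 547 140]
 [530 544 164]
 [527 540 188]
 [525 537 212]
 [522 534 236]
 [518 530 260]]
yaw 0.8698862361423945 y at .595 0.13314815445405653
yaw 0.7336372810967162 y at .595 0.19893136940074957
yaw 1.0836709202378672 y at .595 0.11949810004392156
yaw 0.802581465755592 y at .595 0.2151530267531525
480 280 298 [0.6619 0.149  0.039 ] [0.6732 0.1609 0.012 ]
500 280 297 [0.662  0.1732 0.039 ] [0.6733 0.1867 0.012 ]
515 275 297 [0.6558 0.1906 0.039 ] [0.6667 0.2051 0.012 ]
```

{"op": "step_arm", "data": {
  "commands": [
    {"travel": [-0.01, -0.001, 0.05], "turn": [0, 0, 0]},
    {"travel": [-0.02, -0.001, 0.1], "turn": [0, 0, 0]},
    {"travel": [-0.03, -0.001, 0.15], "turn": [0, 0, 0]},
    {"travel": [-0.03, -0.001, 0.19], "turn": [0, 0, 0]},
    {"travel": [-0.03, -0.001, 0.22], "turn": [0, 0, 0]}
  ],
  "gripper": 1
}}

```text
time: 11.0
position: [0.5844, -0.0473, 0.0889]
tool_rot: [0.0, -3.134, -0.001]
ft_force: [-0.6, -0.1, 0.5]
grip_width: 0.996
grip_force: 0.0
```

{"op": "step_arm", "data": {
  "commands": [
    {"travel": [0, 0, 0.02], "turn": [0, 0, 0]},
    {"travel": [0, 0, 0.045], "turn": [0, 0, 0]},
    {"travel": [0, 0, 0.065], "turn": [0, 0, 0]},
    {"travel": [0, 0, 0.065], "turn": [0, 0, 0]},
    {"travel": [0, 0, 0.065], "turn": [0, 0, 0]}
  ]
}}

```text
time: 11.5
position: [0.5871, -0.0473, 0.0284]
tool_rot: [0.0, -3.139, -0.0]
ft_force: [0.6, -0.4, 0.9]
grip_width: 0.998
grip_force: 0.0
```

{"op": "step_arm", "data": {
  "commands": [
    {"travel": [0, 0, 0], "turn": [0, 0, 0]},
    {"travel": [0, 0, 0], "turn": [0, 0, 0]},
    {"travel": [0, 0, 0], "turn": [0, 0, 0]},
    {"travel": [0, 0, 0], "turn": [0, 0, 0]},
    {"travel": [0, 0, 0], "turn": [0, 0, 0]}
  ],
  "gripper": 0.5,
  "force": 25
}}

```text
time: 12.0
position: [0.5889, -0.0472, 0.0295]
tool_rot: [-0.0, 3.141, 0.0]
ft_force: [-0.6, -0.2, 2.2]
grip_width: 0.682
grip_force: 25.0
```

{"op": "step_arm", "data": {
  "commands": [
    {"travel": [0, 0, -0.015], "turn": [0, 0, 0]},
    {"travel": [0, 0, -0.04], "turn": [0, 0, 0]},
    {"travel": [0, 0, -0.06], "turn": [0, 0, 0]},
    {"travel": [0, 0, -0.06], "turn": [0, 0, 0]}
  ]
}}

```text
time: 12.4
position: [0.5908, -0.0474, 0.0923]
tool_rot: [-0.0, 3.136, -0.001]
ft_force: [0.6, 0.5, -4.9]
grip_width: 0.686
grip_force: 25.0
```

{"op": "step_arm", "data": {
  "commands": [
    {"travel": [0.002, 0.04, 0], "turn": [0, 0, -0.2]},
    {"travel": [0.004, 0.085, 0], "turn": [0, 0, -0.4]},
    {"travel": [0.006, 0.13, 0], "turn": [0, 0, -0.6]},
    {"travel": [0.009, 0.175, 0], "turn": [0, 0, -0.9]},
    {"travel": [0.011, 0.213, 0], "turn": [0, 0, -0.9]}
  ]
}}

```text
time: 12.9
position: [0.5759, 0.1684, 0.0877]
tool_rot: [0.027, -3.139, -0.001]
ft_force: [-0.3, 0.9, -4.6]
grip_width: 0.686
grip_force: 25.0
```

{"op": "step_arm", "data": {
  "commands": [
    {"travel": [0, 0, 0], "turn": [0, 0, 0]},
    {"travel": [0, 0, 0], "turn": [0, 0, 0]},
    {"travel": [0, 0, 0], "turn": [0, 0, 0]}
  ]
}}

```text
time: 13.2
position: [0.5772, 0.1638, 0.0879]
tool_rot: [0.022, -3.14, 0.003]
ft_force: [0.2, 0.3, -4.1]
grip_width: 0.686
grip_force: 25.0
```

```bash
python3 - <<'E'
from h import *
st=ctrl.get_state(); print(st['position'],Ro.from_rotvec(st['tool_rot']).as_matrix().round(4)[:2],st['grip_width'],st['ft_force'])
save('wrist','w7.png')
im=cv2.imread('pics/w7.png'); hsv=cv2.cvtColor(im,cv2.COLOR_BGR2HSV)
m=cv2.inRange(hsv,(3,110,90),(13,255,255))
for r in range(60,300,12):
    c=np.flatnonzero(m[r,150:480])+150
    if len(c)==0: continue
    s=np.split(c,np.flatnonzero(np.diff(c)>3)+1)
    print(r,[(int(x[0]),int(x[-1])) for x in s if len(x)>4])
# block edges: intensity gradient along rows
g=cv2.cvtColor(im,cv2.COLOR_BGR2GRAY).astype(int)
for r in (200,230,260): print(r,hsv[r,230:400:5].tolist())
E
```

```text
[0.57723581 0.1637925  0.08788026] [[-0.9999 -0.0142 -0.0016]
 [-0.0142  0.9999 -0.0018]] 0.6857791786845732 [ 0.17211443  0.2932046  -4.1019307 ]
96 []
120 [(240, 266), (384, 411)]
132 [(241, 251), (384, 410)]
144 [(395, 410)]
156 [(401, 409)]
168 [(401, 408)]
180 [(393, 407)]
192 [(393, 407)]
204 [(393, 406)]
216 [(392, 405)]
228 [(391, 405)]
240 [(390, 404)]
252 [(389, 403)]
264 [(388, 402)]
276 [(397, 401)]
288 []
200 [[16, 97, 225], [16, 109, 176], [18, 119, 190], [17, 118, 193], [18, 120, 180], [17, 117, 177], [17, 115, 175], [18, 119, 172], [15, 129, 144], [15, 123, 114], [14, 127, 116], [15, 126, 125], [16, 129, 128], [16, 134, 120], [14, 141, 116], [17, 119, 120], [14, 123, 126], [15, 126, 132], [14, 120, 102], [16, 129, 99], [12, 128, 106], [14, 122, 113], [14, 127, 108], [16, 126, 97], [16, 122, 96], [13, 122, 111], [18, 116, 143], [16, 114, 147], [16, 113, 142], [17, 114, 139], [16, 114, 132], [17, 116, 132], [15, 111, 120], [12, 147, 120]]
230 [[16, 99, 231], [16, 102, 233], [18, 118, 141], [16, 116, 145], [17, 111, 140], [17, 119, 135], [17, 114, 136], [17, 119, 133], [
[... 259 characters left out ...]
, 108], [14, 122, 111], [18, 116, 143], [17, 121, 145], [18, 116, 139], [16, 118, 134], [16, 109, 133], [17, 116, 130], [14, 131, 115], [11, 141, 125]]
260 [[15, 113, 153], [16, 114, 150], [17, 117, 133], [17, 110, 146], [17, 115, 144], [16, 118, 134], [16, 118, 132], [17, 116, 130], [16, 111, 122], [14, 115, 100], [15, 125, 104], [14, 125, 102], [14, 122, 100], [16, 130, 108], [13, 127, 108], [15, 122, 107], [15, 130, 112], [16, 126, 113], [15, 120, 106], [15, 125, 112], [15, 124, 109], [14, 123, 110], [16, 124, 103], [14, 121, 105], [14, 125, 100], [16, 118, 115], [17, 117, 144], [18, 115, 144], [17, 125, 137], [17, 117, 135], [18, 107, 131], [17, 123, 124], [12, 153, 122], [12, 145, 118]]
```

```bash
python3 - <<'E'
from h import *
st=ctrl.get_state()
for r,l,R in ((120,240,411),(132,241,410)):
    a,b=onz('wrist',(l-.5,r),.022,st),onz('wrist',(R+.5,r),.022,st); print(a.round(4),b.round(4),(a+b)[1]/2)
q=np.array([onz('wrist',(c+.5,r),.022,st) for r,c in ((132,410),(144,410),(180,407),(204,406),(228,405),(252,403),(264,402))])
f=np.polyfit(q[:,0],q[:,1],1);print('yaw',np.degrees(np.arctan(f[0])),'ctr y at .577',np.polyval(f,.577)-.049)
print(st['position'])
E
```

```text
[0.5002 0.1209 0.022 ] [0.4987 0.2158 0.022 ] 0.16835372609850777
[0.5067 0.1213 0.022 ] [0.5052 0.2157 0.022 ] 0.16849179620425006
yaw 0.9865937513467344 ctr y at .577 0.1680541764045051
[0.57748184 0.16345784 0.08807643]
```

{"op": "step_arm", "data": {
  "commands": [
    {"travel": [0, 0.0055, 0.01], "turn": [0, 0, 0]},
    {"travel": [0, 0.0055, 0.02], "turn": [0, 0, 0]},
    {"travel": [0, 0.0055, 0.025], "turn": [0, 0, 0]},
    {"travel": [0, 0.0055, 0.025], "turn": [0, 0, 0]},
    {"travel": [0, 0.0055, 0.025], "turn": [0, 0, 0]}
  ]
}}

```text
time: 13.75
position: [0.5774, 0.171, 0.0637]
tool_rot: [0.024, -3.141, 0.0]
ft_force: [0.0, -0.1, -4.4]
grip_width: 0.683
grip_force: 25.0
```

```bash
python3 - <<'E'
from h import *
st=ctrl.get_state(); print(st['position'],st['tool_rot'],st['ft_force'])
save('wrist','w8.png')
im=cv2.imread('pics/w8.png'); hsv=cv2.cvtColor(im,cv2.COLOR_BGR2HSV)
m=cv2.inRange(hsv,(3,110,90),(13,255,255))
for r in range(84,300,12):
    c=np.flatnonzero(m[r,150:480])+150
    s=[x for x in np.split(c,np.flatnonzero(np.diff(c)>3)+1) if len(x)>4]
    print(r,[(int(x[0]),int(x[-1]),onz('wrist',(x[0]-.5,r),.022,st)[:2].round(4).tolist(),onz('wrist',(x[-1]+.5,r),.022,st)[:2].round(4).tolist()) for x in s])
E
```

```text
[0.57742535 0.17098817 0.06368426] [ 2.42920487e-02 -3.14110602e+00  2.75868781e-04] [ 0.01010238 -0.08736452 -4.40761378]
84 []
96 []
108 []
120 [(218, 247, [0.5, 0.1217], [0.4998, 0.1366]), (378, 408, [0.4988, 0.2007], [0.4984, 0.2161])]
132 [(218, 247, [0.5058, 0.1215], [0.5056, 0.1365]), (378, 408, [0.5046, 0.201], [0.5042, 0.2165])]
144 [(225, 231, [0.5116, 0.1248], [0.5116, 0.1283]), (395, 407, [0.5103, 0.2099], [0.5101, 0.2165])]
156 [(395, 406, [0.5162, 0.2103], [0.5161, 0.2164])]
168 [(401, 405, [0.5222, 0.2138], [0.5221, 0.2164])]
180 [(221, 233, [0.5298, 0.1219], [0.5297, 0.1286]), (394, 404, [0.5284, 0.2106], [0.5283, 0.2163])]
192 [(222, 234, [0.536, 0.1222], [0.536, 0.1289]), (393, 404, [0.5346, 0.2106], [0.5345, 0.2168])]
204 [(222, 235, [0.5424, 0.1219], [0.5423, 0.1292]), (392, 403, [0.541, 0.2105], [0.5408, 0.2168])]
216 [(223, 235, [0.5488, 0.1221], [0.5487, 0.129]), (391, 402, [0.5474, 0.2104], [0.5473, 0.2167])]
228 [(224, 236, [0.5554, 0.1223], [0.5553, 0.1293]), (391, 402, [0.5539, 0.2109], [0.5538, 0.2173])]
240 [(225, 236, [0.562, 0.1225], [0.5619, 0.129]), (391, 401, [0.5606, 0.2113], [0.5605, 0.2173])]
252 [(225, 236, [0.5688, 0.1222], [0.5687, 0.1287]), (390, 400, [0.5673, 0.2113], [0.5673, 0.2173])]
264 [(226, 237, [0.5757, 0.1224], [0.5756, 0.129]), (388, 400, [0.5743, 0.2107], [0.5741, 0.2178])]
276 [(227, 238, [0.5828, 0.1226], [0.5826, 0.1293]), (388, 398, [0.5813, 0.2112], [0.5812, 0.2173])]
288 []
```

{"op": "step_arm", "data": {
  "commands": [
    {"travel": [0, -0.0003, 0.006], "turn": [0, 0, 0]},
    {"travel": [0, -0.0003, 0.012], "turn": [0, 0, 0]},
    {"travel": [0, -0.0003, 0.017], "turn": [0, 0, 0]},
    {"travel": [0, -0.0003, 0.018], "turn": [0, 0, 0]},
    {"travel": [0, -0.0003, 0.018], "turn": [0, 0, 0]}
  ]
}}

```text
time: 14.3
position: [0.5772, 0.1708, 0.0455]
tool_rot: [0.025, -3.141, 0.0]
ft_force: [-0.6, 0.6, -4.9]
grip_width: 0.684
grip_force: 25.0
```

{"op": "step_arm", "data": {
  "commands": [
    {"travel": [0, 0, 0.001], "turn": [0, 0, 0]},
    {"travel": [0, 0, 0.002], "turn": [0, 0, 0]},
    {"travel": [0, 0, 0.002], "turn": [0, 0, 0]}
  ]
}}

```text
time: 14.6
position: [0.5775, 0.1709, 0.044]
tool_rot: [-0.025, 3.141, -0.0]
ft_force: [0.6, 0.3, -3.9]
grip_width: 0.687
grip_force: 25.0
```

{"op": "step_arm", "data": {
  "commands": [
    {"travel": [0, 0, 0.0005], "turn": [0, 0, 0]},
    {"travel": [0, 0, 0.001], "turn": [0, 0, 0]},
    {"travel": [0, 0, 0.0015], "turn": [0, 0, 0]},
    {"travel": [0, 0, 0.0015], "turn": [0, 0, 0]}
  ]
}}

```text
time: 15.0
position: [0.5775, 0.1709, 0.0424]
tool_rot: [0.025, -3.141, 0.0]
ft_force: [-0.4, -0.1, -3.7]
grip_width: 0.686
grip_force: 25.0
```

{"op": "step_arm", "data": {
  "commands": [
    {"travel": [0, 0, 0.0005], "turn": [0, 0, 0]},
    {"travel": [0, 0, 0.001], "turn": [0, 0, 0]},
    {"travel": [0, 0, 0.001], "turn": [0, 0, 0]}
  ]
}}

```text
time: 15.3
position: [0.5776, 0.1709, 0.0416]
tool_rot: [-0.025, 3.141, 0.0]
ft_force: [-0.4, -1.0, -3.1]
grip_width: 0.684
grip_force: 25.0
```

{"op": "step_arm", "data": {
  "commands": [
    {"travel": [-0.004, 0, 0.0005], "turn": [0, 0, 0]},
    {"travel": [-0.008, 0, 0.0005], "turn": [0, 0, 0]},
    {"travel": [-0.012, 0, 0.0005], "turn": [0, 0, 0]},
    {"travel": [-0.016, 0, 0.0005], "turn": [0, 0, 0]},
    {"travel": [-0.016, 0, 0.0005], "turn": [0, 0, 0]}
  ]
}}

```text
time: 15.8
position: [0.5946, 0.1715, 0.0415]
tool_rot: [-0.024, 3.14, 0.001]
ft_force: [-2.2, 0.5, 4.4]
grip_width: 0.684
grip_force: 25.0
```

{"op": "step_arm", "data": {
  "commands": [
    {"travel": [-0.001, 0, 0], "turn": [0, 0, 0]},
    {"travel": [-0.002, 0, 0], "turn": [0, 0, 0]},
    {"travel": [-0.003, 0, 0], "turn": [0, 0, 0]},
    {"travel": [-0.003, 0, 0], "turn": [0, 0, 0]}
  ]
}}

```text
time: 16.2
position: [0.5957, 0.1715, 0.0415]
tool_rot: [0.025, -3.14, 0.0]
ft_force: [-6.1, -0.4, 7.4]
grip_width: 0.684
grip_force: 25.0
```

{"op": "step_arm", "data": {
  "commands": [
    {"travel": [-0.001, 0, 0], "turn": [0, 0, 0]},
    {"travel": [-0.002, 0, 0], "turn": [0, 0, 0]},
    {"travel": [-0.002, 0, 0], "turn": [0, 0, 0]}
  ]
}}

```text
time: 16.5
position: [0.5956, 0.1715, 0.0415]
tool_rot: [0.025, -3.136, 0.001]
ft_force: [-11.8, -1.8, 11.9]
grip_width: 0.684
grip_force: 25.0
```

{"op": "step_arm", "data": {
  "commands": [
    {"travel": [-0.001, 0, 0], "turn": [0, 0, 0]},
    {"travel": [-0.002, 0, 0], "turn": [0, 0, 0]},
    {"travel": [-0.002, 0, 0], "turn": [0, 0, 0]}
  ]
}}

```text
time: 16.8
position: [0.5957, 0.1715, 0.0415]
tool_rot: [0.025, -3.132, 0.003]
ft_force: [-16.7, -2.7, 15.4]
grip_width: 0.686
grip_force: 25.0
```

{"op": "step_arm", "data": {
  "commands": [
    {"travel": [0.003, 0, 0], "turn": [0, 0, 0]},
    {"travel": [0.0045, 0, 0], "turn": [0, 0, 0]},
    {"travel": [0.0045, 0, 0], "turn": [0, 0, 0]}
  ]
}}

```text
time: 17.1
position: [0.5957, 0.1715, 0.0415]
tool_rot: [0.025, -3.141, -0.0]
ft_force: [-5.0, -0.0, 6.7]
grip_width: 0.688
grip_force: 25.0
```

{"op": "step_arm", "data": {
  "commands": [
    {"travel": [0, 0, 0], "turn": [0, 0, 0]},
    {"travel": [0, 0, 0], "turn": [0, 0, 0]},
    {"travel": [0, 0, 0], "turn": [0, 0, 0]},
    {"travel": [0, 0, 0], "turn": [0, 0, 0]},
    {"travel": [0, 0, 0], "turn": [0, 0, 0]}
  ],
  "gripper": 0.95
}}

```text
time: 17.6
position: [0.5963, 0.171, 0.0409]
tool_rot: [-0.024, 3.141, -0.0]
ft_force: [0.5, 0.1, 0.3]
grip_width: 0.941
grip_force: 0.0
```

{"op": "step_arm", "data": {
  "commands": [
    {"travel": [0, 0, -0.02], "turn": [0, 0, 0]},
    {"travel": [0, 0, -0.06], "turn": [0, 0, 0]},
    {"travel": [0.02, 0, -0.11], "turn": [0, 0, 0]},
    {"travel": [0.04, 0, -0.15], "turn": [0, 0, 0]},
    {"travel": [0.04, 0, -0.18], "turn": [0, 0, 0]}
  ]
}}

```text
time: 18.1
position: [0.5549, 0.1717, 0.2248]
tool_rot: [-0.027, 3.138, 0.001]
ft_force: [0.0, -0.5, -1.0]
grip_width: 0.945
grip_force: 0.0
```

{"op": "step_arm", "data": {
  "commands": [
    {"travel": [0.03, 0, -0.04], "turn": [0, 0, 0]},
    {"travel": [0.06, 0, -0.05], "turn": [0, 0, 0]},
    {"travel": [0.06, 0, -0.05], "turn": [0, 0, 0]},
    {"travel": [0.06, 0, -0.05], "turn": [0, 0, 0]},
    {"travel": [0.06, 0, -0.05], "turn": [0, 0, 0]}
  ]
}}

```text
time: 18.6
position: [0.4964, 0.1691, 0.27]
tool_rot: [0.024, -3.141, 0.001]
ft_force: [-0.2, -1.2, 0.3]
grip_width: 0.951
grip_force: 0.0
```

```bash
python3 - <<'E'
from h import *
st=ctrl.get_state(); print(st['position'],st['tool_rot'],st['ft_force'])
save('wrist','w9.png')
im=cv2.imread('pics/w9.png'); hsv=cv2.cvtColor(im,cv2.COLOR_BGR2HSV)
m=cv2.inRange(hsv,(3,110,90),(13,255,255))
for r in range(100,300,12):
    c=np.flatnonzero(m[r,150:480])+150
    s=[x for x in np.split(c,np.flatnonzero(np.diff(c)>3)+1) if len(x)>3]
    print(r,[(int(x[0]),int(x[-1])) for x in s])
for c in (285,300,330,340):
    print(c,[(r,hsv[r,c].tolist()) for r in range(225,320,2)])
E
```

```text
[0.49641662 0.16905439 0.26998642] [ 2.35416502e-02 -3.14060832e+00  7.47485064e-04] [-0.23440961 -1.20508524  0.2915894 ]
100 []
112 []
124 []
136 []
148 []
160 []
172 []
184 []
196 [(268, 281), (347, 359)]
208 [(268, 281), (346, 359)]
220 [(346, 349)]
232 [(269, 281), (346, 359)]
244 [(270, 282), (346, 358)]
256 [(270, 282), (345, 358)]
268 [(271, 283), (345, 357)]
280 [(280, 283)]
292 [(272, 283), (344, 356)]
285 [(225, [19, 106, 111]), (227, [17, 116, 99]), (229, [17, 125, 102]), (231, [17, 117, 155]), (233, [17, 113, 165]), (235, [17, 116, 160]), (237, [17, 117, 161]), (239, [17, 111, 165]), (241, [17, 118, 160]), (243, [17, 115, 160]), (245, [17, 120, 159]), (247, [16, 118, 158]), (249, [17, 117, 155]), (251, [17, 113, 158]), (253, [18, 118, 155]), (255, [17, 118, 154]), (257, [18, 117, 157]), (259, [17, 117, 155]), (261, [18, 115, 157]), (263, [16, 119, 152]), (265, [18, 122, 148]), (267, [16, 115, 151]), (269, [17, 118, 153]), (271, [17, 113, 153]), (273, [17, 121, 145]), (275, [16, 118, 149]), (277, [17, 112, 148]), (279, [17, 119, 143]), (281, [16, 117, 142]), (283, [17, 12
[... 3039 characters left out ...]
17, 150]), (261, [16, 123, 151]), (263, [18, 115, 153]), (265, [17, 118, 151]), (267, [17, 127, 149]), (269, [16, 115, 155]), (271, [17, 117, 152]), (273, [17, 126, 150]), (275, [17, 124, 148]), (277, [17, 121, 154]), (279, [17, 112, 155]), (281, [17, 122, 152]), (283, [17, 112, 152]), (285, [16, 117, 152]), (287, [17, 117, 148]), (289, [17, 121, 148]), (291, [17, 114, 148]), (293, [17, 116, 149]), (295, [19, 118, 147]), (297, [16, 117, 152]), (299, [17, 120, 149]), (301, [16, 113, 149]), (303, [16, 116, 162]), (305, [17, 118, 168]), (307, [18, 115, 232]), (309, [20, 114, 237]), (311, [20, 110, 238]), (313, [19, 110, 239]), (315, [20, 109, 238]), (317, [20, 110, 235]), (319, [20, 111, 239])]
```

```bash
python3 - <<'E'
from h import *
st=ctrl.get_state(); im=cv2.imread('pics/w9.png'); hsv=cv2.cvtColor(im,cv2.COLOR_BGR2HSV)
m=cv2.inRange(hsv,(3,110,90),(13,255,255))
for c in (274,353):
    r=np.flatnonzero(m[150:290,c])+150; print(c,r[0],onz('wrist',(c,r[0]-.5),.022,st).round(4))
for c in (285,290,335,341): 
    v=hsv[222:240,c,2].astype(int); r=222+np.argmax(np.diff(v))+.5; print(c,r,onz('wrist',(c,r),.058,st).round(4))
for r in (240,260,280): print(r,hsv[r,278:294,2].tolist(),hsv[r,334:350,2].tolist())
a=save('side','d9.png')
E
cat > /dev/null
```

```text
274 194 [0.4943 0.128  0.022 ]
353 162 [0.4605 0.2075 0.022 ]
285 229.5 [0.5223 0.1415 0.058 ]
290 229.5 [0.5222 0.1463 0.058 ]
335 229.5 [0.5216 0.1895 0.058 ]
341 229.5 [0.5215 0.1952 0.058 ]
240 [134, 135, 128, 120, 106, 112, 139, 160, 167, 170, 164, 165, 160, 157, 153, 157] [166, 163, 167, 159, 154, 156, 153, 155, 150, 153, 132, 111, 106, 108, 111, 104]
260 [138, 139, 127, 117, 108, 101, 121, 158, 167, 169, 169, 164, 160, 158, 155, 152] [168, 171, 162, 158, 156, 151, 151, 153, 152, 143, 123, 101, 101, 106, 111, 114]
280 [129, 131, 135, 128, 113, 100, 111, 143, 161, 168, 164, 166, 160, 159, 154, 154] [165, 162, 159, 157, 155, 146, 149, 151, 139, 127, 110, 106, 109, 112, 108, 98]
```

{"op": "step_arm", "data": {
  "commands": [
    {"travel": [0.006, 0.0005, 0.04], "turn": [0, 0, 0]},
    {"travel": [0.006, 0.0005, 0.08], "turn": [0, 0, 0]},
    {"travel": [0.006, 0.0005, 0.12], "turn": [0, 0, 0]},
    {"travel": [0.006, 0.0005, 0.14], "turn": [0, 0, 0]},
    {"travel": [0.006, 0.0005, 0.14], "turn": [0, 0, 0]}
  ],
  "gripper": 0
}}

```text
time: 19.2
position: [0.4875, 0.1689, 0.1267]
tool_rot: [0.024, -3.133, 0.003]
ft_force: [0.0, -0.1, -0.2]
grip_width: 0.582
grip_force: 0.0
```

{"op": "step_arm", "data": {
  "commands": [
    {"travel": [0, 0, 0.03], "turn": [0, 0, 0]},
    {"travel": [0, 0, 0.06], "turn": [0, 0, 0]},
    {"travel": [0, 0, 0.08], "turn": [0, 0, 0]},
    {"travel": [0, 0, 0.085], "turn": [0, 0, 0]},
    {"travel": [0, 0, 0.085], "turn": [0, 0, 0]}
  ]
}}

```text
time: 19.7
position: [0.4905, 0.1702, 0.0463]
tool_rot: [0.024, -3.141, -0.0]
ft_force: [0.6, 0.1, 0.2]
grip_width: 0.126
grip_force: 0.0
```

{"op": "step_arm", "data": {
  "commands": [
    {"travel": [-0.006, 0, 0], "turn": [0, 0, 0]},
    {"travel": [-0.012, 0, 0], "turn": [0, 0, 0]},
    {"travel": [-0.017, 0, 0], "turn": [0, 0, 0]},
    {"travel": [-0.019, 0, 0], "turn": [0, 0, 0]},
    {"travel": [-0.019, 0, 0], "turn": [0, 0, 0]}
  ]
}}

```text
time: 20.2
position: [0.5096, 0.1703, 0.0462]
tool_rot: [-0.024, 3.141, 0.0]
ft_force: [-0.4, 0.4, 0.0]
grip_width: 0.008
grip_force: 0.0
```

{"op": "step_arm", "data": {
  "commands": [
    {"travel": [-0.001, 0, 0], "turn": [0, 0, 0]},
    {"travel": [-0.002, 0, 0], "turn": [0, 0, 0]},
    {"travel": [-0.003, 0, 0], "turn": [0, 0, 0]},
    {"travel": [-0.003, 0, 0], "turn": [0, 0, 0]}
  ]
}}

```text
time: 20.6
position: [0.5121, 0.1704, 0.046]
tool_rot: [-0.025, 3.141, -0.0]
ft_force: [-0.1, 0.0, 0.1]
grip_width: 0.002
grip_force: 0.0
```

{"op": "step_arm", "data": {
  "commands": [
    {"travel": [-0.001, 0, 0], "turn": [0, 0, 0]},
    {"travel": [-0.002, 0, 0], "turn": [0, 0, 0]},
    {"travel": [-0.003, 0, 0], "turn": [0, 0, 0]},
    {"travel": [-0.003, 0, 0], "turn": [0, 0, 0]}
  ]
}}

```text
time: 21.0
position: [0.5152, 0.1704, 0.046]
tool_rot: [-0.025, 3.141, -0.0]
ft_force: [-0.4, -0.0, -0.1]
grip_width: 0.001
grip_force: 0.0
```

{"op": "step_arm", "data": {
  "commands": [
    {"travel": [-0.001, 0, 0], "turn": [0, 0, 0]},
    {"travel": [-0.002, 0, 0], "turn": [0, 0, 0]},
    {"travel": [-0.003, 0, 0], "turn": [0, 0, 0]},
    {"travel": [-0.003, 0, 0], "turn": [0, 0, 0]}
  ]
}}

```text
time: 21.4
position: [0.5182, 0.1705, 0.046]
tool_rot: [-0.025, 3.141, 0.0]
ft_force: [0.3, -0.2, -0.0]
grip_width: 0.006
grip_force: 0.0
```

{"op": "step_arm", "data": {
  "commands": [
    {"travel": [-0.001, 0, 0], "turn": [0, 0, 0]},
    {"travel": [-0.002, 0, 0], "turn": [0, 0, 0]},
    {"travel": [-0.002, 0, 0], "turn": [0, 0, 0]}
  ]
}}

```text
time: 21.7
position: [0.5202, 0.1705, 0.046]
tool_rot: [-0.025, 3.141, -0.0]
ft_force: [-0.1, 0.2, -0.9]
grip_width: 0.006
grip_force: 0.0
```

{"op": "step_arm", "data": {
  "commands": [
    {"travel": [-0.001, 0, 0], "turn": [0, 0, 0]},
    {"travel": [-0.002, 0, 0], "turn": [0, 0, 0]},
    {"travel": [-0.002, 0, 0], "turn": [0, 0, 0]}
  ]
}}

```text
time: 22.0
position: [0.5222, 0.1705, 0.046]
tool_rot: [-0.025, 3.141, -0.0]
ft_force: [-0.5, -0.0, 0.0]
grip_width: 0.006
grip_force: 0.0
```

```bash
python3 - <<'E'
from h import *
st=ctrl.get_state(); print(st['position'],st['ft_force'])
save('wrist','w10.png')
hsv=cv2.cvtColor(cv2.imread('pics/w10.png'),cv2.COLOR_BGR2HSV)
for c in (250,262,300,330,360): print(c,[int(x) for x in hsv[100:300:5,c,2]])
E
```

```text
[0.52218732 0.17050314 0.04596937] [-0.46287173 -0.01565518  0.04615877]
250 [155, 156, 149, 148, 152, 153, 156, 161, 126, 156, 164, 163, 160, 158, 159, 123, 123, 121, 118, 120, 122, 149, 205, 149, 157, 254, 253, 252, 253, 254, 254, 217, 164, 162, 251, 151, 153, 140, 131, 100]
262 [150, 153, 148, 148, 151, 149, 156, 160, 124, 156, 167, 163, 162, 156, 160, 120, 116, 117, 123, 123, 122, 125, 117, 115, 150, 159, 159, 152, 155, 249, 252, 251, 157, 161, 252, 137, 112, 112, 112, 111]
300 [137, 138, 132, 128, 128, 126, 133, 147, 109, 146, 157, 153, 153, 151, 149, 149, 148, 148, 119, 120, 119, 120, 123, 120, 155, 159, 159, 164, 161, 162, 162, 164, 160, 159, 163, 146, 125, 77, 8, 16]
330 [126, 125, 129, 134, 132, 125, 131, 136, 91, 143, 156, 145, 144, 153, 149, 140, 118, 116, 116, 119, 113, 118, 114, 115, 160, 168, 167, 167, 164, 155, 156, 162, 161, 160, 159, 137, 118, 55, 17, 13]
360 [127, 132, 131, 135, 134, 134, 128, 128, 98, 131, 144, 150, 160, 134, 125, 116, 117, 116, 120, 122, 119, 126, 126, 118, 158, 157, 157, 157, 156, 157, 158, 159, 159, 158, 159, 133, 110, 119, 115, 126]
```

```bash
python3 - <<'E'
from h import *
st=ctrl.get_state()
hsv=cv2.cvtColor(cv2.imread('pics/w10.png'),cv2.COLOR_BGR2HSV)
for c in (262,300,330,360):
    print(c,hsv[266:300,c,2].tolist())
for r in (218,): print('bed end',onz('wrist',(300,r),.012,st).round(4))
for r in (270,273,276,280): print(r,'z.012',onz('wrist',(300,r),.012,st).round(4)[0])
for r in (280,285,290,295,300,310): print(r,'z.058',onz('wrist',(360,r),.058,st).round(4)[0],'z.03',onz('wrist',(300,r),.032,st).round(4)[0])
E
```

```text
262 [157, 151, 158, 211, 252, 255, 253, 233, 181, 137, 113, 110, 116, 113, 112, 118, 115, 119, 118, 112, 115, 114, 114, 110, 112, 104, 103, 106, 102, 111, 113, 112, 113, 117]
300 [162, 162, 159, 162, 163, 161, 160, 162, 157, 146, 129, 124, 120, 119, 125, 122, 122, 124, 110, 77, 48, 31, 21, 21, 8, 21, 26, 10, 12, 16, 15, 20, 17, 17]
330 [161, 164, 163, 160, 159, 165, 158, 162, 158, 137, 125, 115, 118, 121, 118, 122, 122, 115, 97, 55, 18, 23, 8, 18, 17, 11, 22, 10, 27, 13, 21, 20, 17, 23]
360 [156, 158, 161, 154, 159, 158, 157, 159, 155, 133, 115, 107, 107, 109, 110, 107, 113, 118, 116, 119, 119, 121, 118, 120, 115, 124, 120, 122, 124, 126, 120, 112, 113, 113]
bed end [0.492  0.1627 0.012 ]
270 z.012 0.5201
273 z.012 0.5218
276 z.012 0.5235
280 z.012 0.5258
280 z.058 0.5061 z.03 0.5174
285 z.058 0.5083 z.03 0.52
290 z.058 0.5106 z.03 0.5226
295 z.058 0.5128 z.03 0.5253
300 z.058 0.5151 z.03 0.5279
310 z.058 0.5197 z.03 0.5333
```

{"op": "step_arm", "data": {
  "commands": [
    {"travel": [-0.001, 0, 0], "turn": [0, 0, 0]},
    {"travel": [-0.002, 0, 0], "turn": [0, 0, 0]},
    {"travel": [-0.002, 0, 0], "turn": [0, 0, 0]}
  ]
}}

```text
time: 22.35
position: [0.5242, 0.1705, 0.046]
tool_rot: [-0.025, 3.141, -0.0]
ft_force: [1.0, 0.5, 0.1]
grip_width: 0.005
grip_force: 0.0
```

{"op": "step_arm", "data": {
  "commands": [
    {"travel": [-0.001, 0, 0], "turn": [0, 0, 0]},
    {"travel": [-0.002, 0, 0], "turn": [0, 0, 0]},
    {"travel": [-0.002, 0, 0], "turn": [0, 0, 0]}
  ]
}}

```text
time: 22.65
position: [0.5262, 0.1706, 0.046]
tool_rot: [-0.025, 3.141, -0.0]
ft_force: [-0.1, -0.1, 1.0]
grip_width: 0.006
grip_force: 0.0
```

```bash
python3 - <<'E'
from h import *
st=ctrl.get_state(); print(st['position'])
save('wrist','w11.png'); s=save('side','d11.png'); 
hsv=cv2.cvtColor(cv2.imread('pics/w11.png'),cv2.COLOR_BGR2HSV)
for c in (230,262,300,360,380):
    v=hsv[:,c,2].astype(int); print(c,v[196:330:2].tolist())
# side view: compare d9 and d11 around block
a=cv2.imread('pics/d9.png').astype(int); d=np.abs(a-cv2.imread('pics/d11.png')).sum(2)>60
print(cv2.boundingRect(cv2.findNonZero(d[290:360,150:300].astype(np.uint8))))
m=ctrl.camera_model('side')
def proj(X):
    c=np.array(m['R'])@X+m['t']; s=c[:2]/c[2]; s=s*(1+m['k1']*(s@s)); return (s*[m['fx'],m['fy']]+[m['cx'],m['cy']]).round(1)
for x in (.52,.523,.526,.53,.536): print(x,proj(np.array([x,.2,.058])),proj(np.array([x,.14,.058])))
for y in (305,310,315,320): print(y,cv2.cvtColor(cv2.imread('pics/d9.png'),cv2.COLOR_BGR2GRAY)[y,200:270:2].tolist())
E
```

```text
[0.52619069 0.1705682  0.04597358]
230 [227, 226, 223, 220, 220, 208, 143, 170, 245, 254, 216, 128, 179, 219, 222, 227, 226, 225, 226, 225, 226, 227, 226, 225, 227, 228, 228, 228, 225, 226, 230, 157, 121, 123, 121, 115, 111, 111, 171, 220, 150, 115, 117, 124, 125, 122, 125, 123, 126, 123, 123, 129, 128, 123, 127, 109, 42, 30, 35, 24, 17, 27, 37, 21, 28, 15, 20]
262 [124, 126, 122, 118, 116, 113, 117, 121, 146, 158, 159, 156, 156, 153, 156, 160, 154, 157, 157, 155, 158, 155, 153, 154, 204, 255, 253, 253, 253, 254, 213, 160, 154, 155, 159, 154, 140, 109, 115, 134, 146, 142, 145, 133, 101, 108, 107, 115, 114, 106, 101, 106, 108, 107, 113, 119, 44, 28, 22, 23, 27, 30, 30, 32, 20, 30, 27]
300 [121, 124, 125, 129, 119, 118, 119, 128, 150, 157, 159, 162, 161, 158, 158, 164, 160, 160, 160, 156, 161, 160, 163, 163, 163, 160, 160, 164, 158, 163, 160, 159, 158, 158, 161, 163, 140, 118, 124, 120, 121, 121, 117, 119, 110, 40, 16, 13, 9, 15, 18, 11, 14, 18, 25, 20, 18, 17, 22, 24, 24, 23, 26, 27, 25, 26, 18]
360 [123, 127, 124, 127, 119, 119, 121, 125, 145, 159, 152, 157, 158, 158, 160, 158, 159, 
[... 770 characters left out ...]
, 150, 152, 157, 147, 153, 151, 132, 123, 130, 133, 132, 135, 135, 134, 124, 132, 135, 134, 122, 133, 131, 139, 125, 127, 120, 114, 137, 199, 197, 192, 190, 192]
310 [138, 139, 138, 136, 135, 135, 141, 144, 146, 148, 148, 148, 149, 151, 153, 157, 145, 138, 140, 129, 128, 126, 131, 133, 133, 134, 100, 139, 121, 119, 192, 186, 182, 189, 198]
315 [142, 138, 138, 138, 138, 138, 138, 140, 140, 140, 139, 138, 134, 132, 134, 139, 147, 150, 151, 151, 148, 137, 106, 94, 111, 116, 123, 118, 121, 120, 119, 133, 150, 188, 187]
320 [138, 138, 139, 139, 139, 141, 142, 143, 144, 141, 138, 136, 137, 139, 139, 141, 142, 144, 142, 140, 136, 111, 113, 135, 127, 147, 120, 122, 122, 117, 112, 139, 109, 110, 111]
```

{"op": "step_arm", "data": {
  "commands": [
    {"travel": [-0.001, 0, 0], "turn": [0, 0, 0]},
    {"travel": [-0.002, 0, 0], "turn": [0, 0, 0]},
    {"travel": [-0.003, 0, 0], "turn": [0, 0, 0]},
    {"travel": [-0.003, 0, 0], "turn": [0, 0, 0]}
  ]
}}

```text
time: 23.15
position: [0.5292, 0.1706, 0.046]
tool_rot: [-0.025, 3.141, -0.0]
ft_force: [0.2, 0.1, -0.0]
grip_width: 0.004
grip_force: 0.0
```

```bash
python3 - <<'E'
from h import *
st=ctrl.get_state(); print(st['position'],st['ft_force'])
a=cv2.imread('pics/d9.png')
# look at side view: edges of block in d9 vs bed geometry: project expected corners (home)
m=ctrl.camera_model('side')
def proj(X):
    c=np.array(m['R'])@X+m['t']; s=c[:2]/c[2]; s=s*(1+m['k1']*(s@s)); return (s*[m['fx'],m['fy']]+[m['cx'],m['cy']]).round(1).tolist()
yw=np.radians(.85); R=np.array([[np.cos(yw),-np.sin(yw)],[np.sin(yw),np.cos(yw)]])
for bx,by,z,n in [(-100,52,12,'bed NL'),(-100,-52,12,'bed NR'),(-70,30,58,'blk NL'),(-70,-30,58,'blk NR'),(80,30,58,'blk FL'),(80,-30,58,'FR'),(80,30,39,'stop')]:
    p=R@[bx/1e3,by/1e3]+[.594,.1697]; print(n,proj(np.array([*p,z/1e3])))
np.save('/tmp/x.npy',a)
E
```

```text
[0.52919173 0.17059934 0.04597753] [ 0.23782447  0.07908893 -0.00475647]
bed NL [251.2, 349.6]
bed NR [281.4, 317.8]
blk NL [240.6, 315.2]
blk NR [258.9, 297.9]
blk FL [167.4, 296.1]
FR [187.8, 280.6]
stop [168.8, 305.4]
```

{"op": "step_arm", "data": {
  "commands": [
    {"travel": [0.01, 0, 0], "turn": [0, 0, 0]},
    {"travel": [0.025, 0, 0], "turn": [0, 0, 0]},
    {"travel": [0.04, 0, 0], "turn": [0, 0, 0]},
    {"travel": [0.04, 0, 0.008], "turn": [0, 0, 0]},
    {"travel": [0.04, 0, 0.014], "turn": [0, 0, 0]}
  ]
}}

```text
time: 23.65
position: [0.4889, 0.1699, 0.0316]
tool_rot: [-0.025, 3.141, -0.0]
ft_force: [0.7, 0.2, 0.3]
grip_width: 0.004
grip_force: 0.0
```

{"op": "step_arm", "data": {
  "commands": [
    {"travel": [0, 0, 0], "turn": [0, 0, 0]},
    {"travel": [0, 0, 0], "turn": [0, 0, 0]}
  ]
}}

```text
time: 23.85
position: [0.4893, 0.1699, 0.0316]
tool_rot: [0.024, -3.141, -0.0]
ft_force: [0.0, 0.1, 0.4]
grip_width: 0.005
grip_force: 0.0
```

{"op": "step_arm", "data": {
  "commands": [
    {"travel": [-0.005, 0, 0], "turn": [0, 0, 0]},
    {"travel": [-0.01, 0, 0], "turn": [0, 0, 0]},
    {"travel": [-0.014, 0, 0], "turn": [0, 0, 0]},
    {"travel": [-0.018, 0, 0], "turn": [0, 0, 0]},
    {"travel": [-0.018, 0, 0], "turn": [0, 0, 0]}
  ]
}}

```text
time: 24.35
position: [0.5078, 0.1703, 0.032]
tool_rot: [-0.024, 3.141, 0.0]
ft_force: [-0.0, 0.3, 0.0]
grip_width: 0.004
grip_force: 0.0
```

```bash
python3 - <<'E'
from h import *
st=ctrl.get_state(); print(st['position'],st['ft_force'])
save('wrist','w12.png')
hsv=cv2.cvtColor(cv2.imread('pics/w12.png'),cv2.COLOR_BGR2HSV)
for c in (262,300,330,360):
    v=hsv[:,c,2].astype(int); print(c,v[200:340:2].tolist())
for r in range(230,340,10): print(r,[onz('wrist',(300,r),z,st).round(4)[0] for z in (.012,.02,.042,.058)])
E
```

```text
[0.50780228 0.17028304 0.03203435] [-0.02156602  0.30695551  0.04226769]
262 [127, 126, 123, 126, 123, 121, 125, 125, 118, 125, 121, 123, 119, 125, 128, 121, 122, 124, 125, 120, 129, 125, 117, 118, 115, 118, 120, 138, 160, 158, 161, 161, 160, 161, 160, 159, 165, 253, 253, 253, 253, 163, 157, 159, 161, 163, 160, 160, 161, 165, 162, 160, 160, 144, 50, 31, 26, 35, 31, 23, 25, 28, 34, 34, 21, 29, 20, 29, 22, 21]
300 [118, 122, 124, 123, 115, 120, 118, 117, 118, 116, 121, 121, 122, 120, 120, 117, 116, 124, 126, 127, 123, 119, 124, 124, 124, 118, 123, 142, 158, 160, 163, 161, 160, 163, 158, 160, 166, 160, 162, 164, 161, 164, 148, 63, 28, 14, 17, 19, 17, 7, 5, 23, 5, 25, 19, 10, 25, 18, 26, 22, 23, 27, 21, 23, 30, 27, 29, 36, 10, 28]
330 [122, 123, 119, 119, 122, 124, 115, 119, 123, 117, 122, 116, 120, 121, 118, 118, 121, 121, 125, 127, 121, 115, 117, 113, 115, 122, 131, 146, 166, 170, 167, 170, 167, 171, 169, 171, 172, 173, 170, 170, 162, 164, 123, 21, 16, 19, 21, 23, 7, 9, 26, 18, 3, 19, 9, 8, 15, 13, 3, 22, 20, 25, 20, 5, 33, 36, 38, 42, 42, 44]
360 [127, 122, 126, 123, 121, 122, 114, 12
[... 527 characters left out ...]
, np.float64(0.4746)]
260 [np.float64(0.4952), np.float64(0.4923), np.float64(0.4843), np.float64(0.4785)]
270 [np.float64(0.5004), np.float64(0.4973), np.float64(0.4887), np.float64(0.4824)]
280 [np.float64(0.5057), np.float64(0.5024), np.float64(0.4931), np.float64(0.4864)]
290 [np.float64(0.5111), np.float64(0.5075), np.float64(0.4976), np.float64(0.4904)]
300 [np.float64(0.5166), np.float64(0.5127), np.float64(0.5022), np.float64(0.4946)]
310 [np.float64(0.5221), np.float64(0.5181), np.float64(0.5069), np.float64(0.4988)]
320 [np.float64(0.5278), np.float64(0.5235), np.float64(0.5117), np.float64(0.5031)]
330 [np.float64(0.5336), np.float64(0.529), np.float64(0.5165), np.float64(0.5074)]
```

{"op": "step_arm", "data": {
  "commands": [
    {"travel": [-0.002, 0, 0], "turn": [0, 0, 0]},
    {"travel": [-0.004, 0, 0], "turn": [0, 0, 0]},
    {"travel": [-0.006, 0, 0], "turn": [0, 0, 0]},
    {"travel": [-0.006, 0, 0], "turn": [0, 0, 0]}
  ]
}}

```text
time: 24.8
position: [0.5115, 0.1704, 0.0317]
tool_rot: [0.025, -3.138, 0.001]
ft_force: [-6.0, -0.3, 3.3]
grip_width: 0.002
grip_force: 2.5
```

{"op": "step_arm", "data": {
  "commands": [
    {"travel": [-0.002, 0, 0], "turn": [0, 0, 0]},
    {"travel": [-0.004, 0, 0], "turn": [0, 0, 0]},
    {"travel": [-0.005, 0, 0], "turn": [0, 0, 0]},
    {"travel": [-0.005, 0, 0], "turn": [0, 0, 0]}
  ]
}}

```text
time: 25.2
position: [0.5118, 0.1704, 0.0312]
tool_rot: [0.026, -3.129, 0.004]
ft_force: [-16.1, -2.0, 12.9]
grip_width: 0.006
grip_force: 8.1
```

{"op": "step_arm", "data": {
  "commands": [
    {"travel": [-0.001, 0, 0], "turn": [0, 0, 0]},
    {"travel": [-0.003, 0, 0], "turn": [0, 0, 0]},
    {"travel": [-0.004, 0, 0], "turn": [0, 0, 0]},
    {"travel": [-0.004, 0, 0], "turn": [0, 0, 0]}
  ]
}}

```text
time: 25.6
position: [0.5119, 0.1705, 0.0308]
tool_rot: [0.027, -3.122, 0.007]
ft_force: [-24.1, -1.7, 19.5]
grip_width: 0.005
grip_force: 12.5
```

{"op": "step_arm", "data": {
  "commands": [
    {"travel": [0.008, 0, 0], "turn": [0, 0, 0]},
    {"travel": [0.02, 0, 0], "turn": [0, 0, 0]},
    {"travel": [0.03, 0, 0], "turn": [0, 0, 0]},
    {"travel": [0.03, 0, -0.04], "turn": [0, 0, 0]},
    {"travel": [0.03, 0, -0.08], "turn": [0, 0, 0]}
  ]
}}

```text
time: 26.1
position: [0.4907, 0.1696, 0.112]
tool_rot: [0.025, -3.14, 0.001]
ft_force: [1.3, 0.8, 0.0]
grip_width: 0.0
grip_force: 0.0
```

{"op": "step_arm", "data": {
  "commands": [
    {"travel": [0, 0, -0.05], "turn": [0, 0, 0]},
    {"travel": [0, 0, -0.1], "turn": [0, 0, 0]},
    {"travel": [0, 0, -0.15], "turn": [0, 0, 0]},
    {"travel": [0, 0, -0.15], "turn": [0, 0, 0]},
    {"travel": [0, 0, -0.15], "turn": [0, 0, 0]}
  ]
}}

```text
time: 26.6
position: [0.4928, 0.1703, 0.2635]
tool_rot: [-0.024, 3.137, 0.001]
ft_force: [0.2, 0.2, -1.5]
grip_width: 0.004
grip_force: 0.0
```

```bash
python3 - <<'E'
from h import *
st=ctrl.get_state(); print(st['position'],st['time'])
save('wrist','w13.png')
hsv=cv2.cvtColor(cv2.imread('pics/w13.png'),cv2.COLOR_BGR2HSV)
m=cv2.inRange(hsv,(3,110,90),(13,255,255))
for r in range(180,300,10):
    c=np.flatnonzero(m[r,200:440])+200
    s=[x for x in np.split(c,np.flatnonzero(np.diff(c)>3)+1) if len(x)>3]
    v=hsv[r,:,2]; print(r,[(int(x[0]),int(x[-1])) for x in s],v[278:296].tolist(),v[332:350].tolist())
for c in (290,338): print(c,hsv[180:300:2,c,2].tolist())
print(onz('wrist',(300,200),.058,st),onz('wrist',(300,240),.058,st),onz('wrist',(300,200),.012,st),onz('wrist',(300,240),.012,st))
E
```

```text
[0.49280242 0.17027632 0.26346583] 26.6
180 [] [239, 239, 238, 237, 235, 237, 239, 238, 237, 238, 237, 236, 233, 234, 230, 231, 230, 229] [112, 117, 113, 116, 111, 112, 120, 116, 116, 121, 123, 115, 118, 118, 121, 118, 118, 119]
190 [] [237, 240, 238, 238, 237, 233, 234, 230, 230, 230, 229, 232, 234, 234, 232, 231, 228, 227] [117, 118, 115, 113, 117, 113, 113, 117, 113, 116, 112, 115, 111, 116, 120, 116, 115, 110]
200 [(346, 358)] [225, 196, 216, 246, 251, 250, 250, 250, 250, 249, 250, 249, 250, 250, 250, 249, 250, 249] [150, 149, 152, 150, 150, 152, 168, 178, 188, 190, 191, 188, 156, 124, 112, 121, 122, 126]
210 [(345, 359)] [229, 201, 203, 236, 251, 251, 250, 250, 249, 250, 250, 250, 250, 250, 250, 250, 250, 250] [195, 197, 199, 199, 199, 194, 195, 197, 198, 201, 199, 186, 164, 144, 147, 159, 165, 159]
220 [(269, 280), (345, 358)] [151, 129, 120, 136, 155, 178, 209, 223, 228, 227, 227, 222, 212, 206, 199, 202, 201, 205] [167, 164, 161, 168, 165, 166, 169, 169, 170, 164, 156, 140, 126, 123, 145, 154, 161, 153]
230 [(269, 280), (344, 357)] [145, 131, 127, 126, 136, 122, 109, 102, 105
[... 1432 characters left out ...]
, 250, 250, 249, 250, 250, 249, 250, 250, 250, 249, 251, 212, 130, 104, 109, 113, 106, 101, 133, 176, 177, 179, 178, 174, 174, 178, 175, 175, 176, 175, 174, 176, 174, 175, 173, 176, 178, 174, 169, 174, 174, 175, 174, 174, 173, 173, 167, 154, 170, 223, 229]
338 [120, 116, 110, 116, 115, 113, 109, 138, 155, 151, 168, 193, 194, 198, 195, 195, 197, 198, 195, 199, 169, 131, 105, 111, 115, 106, 96, 139, 171, 176, 176, 176, 177, 173, 175, 176, 176, 175, 174, 172, 169, 175, 173, 174, 171, 174, 170, 174, 173, 175, 171, 174, 170, 169, 170, 172, 176, 175, 174, 169]
[0.48967594 0.15733782 0.058     ] [0.52837608 0.157599   0.058     ] [0.49935818 0.15598304 0.012     ] [0.54283189 0.15627644 0.012     ]
```

```bash
python3 -c "
from bench import ctrl
print(ctrl.close_job())"
```

```text
the job is handed in; nothing more can be done
None
```

I handed the job in at 26.6 s of the 69 s: the V-block lies groove up between the rails and is let go. It is home against the stop, confirmed by a firm push with no movement, and I kept clear of the bottles, tin and tape, though I took no final picture of them; no verdict came back.

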